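# Slide the box under the spout and tip the nuts in

## Robot

A 6-joint arm with a two-finger parallel gripper is mounted at the origin on the work surface. World frame = base frame: x ahead of the robot, y to its left, z up, the work surface at z = 0. Lengths are in m, angles in rad, forces in N, time in s.
With the tool pointing down it reaches from about 0.425 to 0.95 m from the base axis. Payload 3.5 kg.
Tool frame: the origin (TCP) lies midway between the tips of the shut fingers; the grasp point (between the pads) lies 19 mm behind it; z points along the fingers, y is the line along which they close (so a half turn about z gives the same grasp; the last joint's range is limited). The gripper opens to 85 mm and grips with 20 to 120 N. Pads are 22 mm wide; open, the fingers measure 114 mm over their backs; the gripper's body (76 mm by 85 mm) begins 54 mm behind the grasp point. The pads swing forward as they close: fully open they stand 13 mm farther back than shut.
Start: joints at [0.992, 0.286, 1.577, -0, 1.279, -0.15], TCP at [0.281, 0.614, 0.231] pointing down, gripper open.
Joint ranges: [-2.77, 2.77], [-0.9, 2.22], [0.21, 2.48], [-1.53, 4.67], [0.24, 2.81], [-2.84, 2.84]. Speed limits (rad/s): [2.79, 2.79, 3.14, 3.14, 3.14, 3.14].

## Interface

Orientations are given as a unit quaternion [x, y, z, w].
In Python, from plant import get_state, read_camera, ctrl gives the robot as it stands.
- The arm moves only by the shell command python3 -m crank 'ROWS' [FORCE]. ROWS is JSON, a list of rows, each a list of 3 entries, a list of its own where there are three numbers: the shift along the tool's x, y, z in mm, then the turn about the tool's z in degrees, then the closure in counts, from 0 (fully open) to 255 (shut). In form: [[[tx, ty, tz], yaw, claw], ...]. A call has 1 to 10 rows; each row is the pose to reach, as a shift and turn from the pose commanded when the call began, along the tool's axes at that moment; what a row does not reach only later rows make up. A row lasts 1/10 s, in which the tool goes at most 50 mm and 8.59 degrees, less where a joint would pass 70% of its speed; a pose out of reach is approached as far as the arm can. A call with a gripper value outside its range is refused whole. The fingers move at their own pace and stop on an object; FORCE is the grip in N (left out, the last holds). Time passes only in rows, so rows that repeat a pose let the fingers close. It gives the time, the measured TCP pose, the force, the opening and the grip force at its end, in the units of the state.
- get_state(): the state, without advancing time (a new reading comes with each control period).
- read_camera(name): name is "scene" or "top" or "wrist"; returns a dict with "frame" (420x560x3 uint8, blue, green, red), "range_z" (420x560 float32, m along the optical axis (not along the pixel's ray), 0 where there is no reading), "vfov" (degrees; the focal length in pixels is half the picture's height over the tangent of half this angle, whatever the lens; pixels are square), "cx", "cy" (the principal point, pixels), "origin" and "orientation" of the camera in the world. Camera axes: x right, y down, z forward; pixel columns grow to the right and rows downward; lengths in m; the calibration is good to about 2 mm. A picture is of the moment at which its call begins.
- ctrl.sign_off(): hands the job in; it is judged then, once.
The state is a dict: "time": time; "qpos": joint angles; "dq": joint speeds; "joint_efforts": joint torques, N m; "eef_pos": TCP position; "tcp_rot": TCP orientation; "contact_force": force on the tool from outside, world axes, zero at the start; "wrist_torque": the same for the moment, N m; "opening": opening from 0.0 (shut) to 1.0 (fully open); "finger_force": force on a finger pad.
Only numpy, scipy, OpenCV 4.12 (cv2) and the standard library are available. Lean on these libraries where they do the work, as an engineer would, in place of code of your own. Each camera call takes 0.05 s, during which the arm holds its last target. There are 200 camera calls.

## Task

Clear the loose jaw plate off the slide rail into the low open bin, then slide the receiving box along its rail until it is centred under the hopper's spout. Then take the scoop by its grip, tip all three nuts into the hopper so that they drop through into the box, and stand the empty scoop upright back on the bench, without disturbing the bushing, the wrench or the spray can.

Things in the scene. Friction and masses are not known exactly. Their poses are not given: they have to be found in the camera images.
- carriage (a joint): travel of the receiving box along its rail, in m: 0 at the rail's -y end, grows along the rail's own +y, mechanical stop at 0.41. It stays where it is left; sliding takes about 2 N. Must stop under the spout, short of the end stop
- box_floor (a point): centre of the inner floor (22 mm above the bench) of the grey open receiving box on the rail: outside 110 x 110 mm, walls 4 mm, rim 64 mm above the bench. Its y axis points along the rail in the direction of growing travel, z up
- post (a point): the box's upright round handle post, 18 mm in diameter, from 27 to 82 mm above the bench, this point half-way up (62 mm). It stands on a flat tongue (24 mm wide, its top 27 mm above the bench) 125 mm from the box's centre on the robot's side (box -x), clear of the hopper; pinch it or push it sideways from above
- rail_top (a point): middle of the fixed slide rail, on top of its two ribs 16 mm above the bench (ribs 12 mm wide, centred 34 mm either side of the centre line, the bed between them 8 mm above the bench); the rail is 90 mm wide and 520 mm long along its own y axis; box centre at travel q lies at rail y = q - 0.20
- spout (a point): centre of the open lower end of the fixed hopper's square spout, inside 56 mm, 72 mm above the bench, over the rail's centre line; it passes 8 mm over the box's rim
- mouth (a point): centre of the hopper's open square mouth, inside 120 x 120 mm, rim 159 mm above the bench; a funnel narrows from it to the spout below. Its axes are parallel to the rail's. The blue stand post carrying it is on its +x side, its centre 105 mm from the mouth's centre, 28 mm square, no higher than the rim
- plate_mid (a point): steel vise jaw plate, 100 (its x) x 26 (its y) x 22 mm (z), 0.42 kg, lying loose across the rail's ribs between box and hopper; point at its centre, 27 mm above the bench at the start
- bin_in (a point): centre of the inner floor, 4 mm above the bench, of the low open grey offcut bin, fixed to the bench: outside 110 (x) x 140 (y) x 35 mm high, walls 4 mm; the jaw plate fits in only along the bin's y. It stands at the left or right of the bench
- scoop_grip (a point): centre of the scoop's wooden grip bar, 85 (x, from 33 mm ahead of this point in -x to 52 mm behind it) x 14 (y) x 26 mm (z), this point 71 mm above the scoop's underside. The aluminium scoop is 100 x 66 mm with 34 mm high side walls, 64 mm high back wall, no front wall: its open front faces its own -x; origin of the tray is straight under this point. 0.22 kg. Tipped front down by 55 degrees or more, the nuts slide out
- scoop_lip (a point): middle of the scoop's open front edge, on its floor, 50 mm ahead (-x) of the grip's centre and 67 mm below it; floor 4 mm thick
- nut0_mid (a point): plain hexagonal steel nut, 24 mm across flats, 28 mm across corners, 13 mm thick, 35 g, lying flat in the scoop at the start; point at its centre
- nut1_mid (a point): plain hexagonal steel nut, 24 mm across flats, 28 mm across corners, 13 mm thick, 35 g, lying flat in the scoop at the start; point at its centre
- nut2_mid (a point): plain hexagonal steel nut, 24 mm across flats, 28 mm across corners, 13 mm thick, 35 g, lying flat in the scoop at the start; point at its centre
- bushing_mid (a point): bystander: steel flanged bushing standing on its flange, 60 mm flange, 36 mm barrel, 55 mm high; point half-way up
- wrench: bystander: wrench 160 mm long lying on the bench beyond the rail along its own x; origin under its middle
- can_mid (a point): bystander: white spray can, 60 mm in diameter, 150 mm high; point half-way up

How it is judged:
By the outcome, as a careful person would: the job done as asked, in the order asked, and still so for the second after the job is handed in, with the robot touching nothing.
It also fails if it takes over 72 s, if anything falls off the work surface, if the arm or the gripper's body presses on something with over 40 N, if the wrist force passes 120 N, or if a joint passes its speed limit or range.

## Working session

There is one attempt and no reset: what is moved stays moved. The work goes in short steps, Python scripts to look and compute and a shell command to move; the robot and the scene stay as the last step left them, time stands still between calls to the robot, and variables do not carry over. Pictures are saved under pics/ and viewed, at most 10 in all, crops included, and the job is handed in when it is done.

```bash
ls; mkdir -p pics; cat > h.py <<'E'
import numpy as np, cv2
from plant import get_state, read_camera, ctrl
from scipy.spatial.transform import Rotation as R
def cam(n,save=None):
    c=read_camera(n)
    if save: cv2.imwrite('pics/'+save,c['frame'])
    np.savez('last_'+n+'.npz',**{k:np.array(v) for k,v in c.items()})
    return c
def load(n): return dict(np.load('last_'+n+'.npz'))
def f(c): return 210/np.tan(np.radians(float(c['vfov']))/2)
def P(c,u,v,z=None):
    """world point of pixel; at world height z if given, else by depth"""
    d=np.array([(u-c['cx'])/f(c),(v-c['cy'])/f(c),1.0]); r=R.from_quat(c['orientation']).as_matrix()@d
    o=np.array(c['origin'])
    if z is not None: return o+r*(z-o[2])/r[2]
    return o+r*float(np.median(c['range_z'][int(v)-1:int(v)+2,int(u)-1:int(u)+2]))
def cloud(c):
    v,u=np.mgrid[0:420,0:560]; Z=c['range_z']
    p=np.stack([(u-c['cx'])/f(c)*Z,(v-c['cy'])/f(c)*Z,Z],-1)
    return p@R.from_quat(c['orientation']).as_matrix().T+c['origin']
def tool(p,s=None):
    s=s or get_state(); return R.from_quat(s['tcp_rot']).inv().apply(np.array(p)-s['eef_pos'])*1000
E
python3 - <<'E'
from h import *
s=get_state();print(s)
for n in('top','scene'):
    c=cam(n,n+'0.png');print(n,c['vfov'],c['cx'],c['cy'],c['origin'],R.from_quat(c['orientation']).as_matrix().round(2).tolist())
print(R.from_quat(s['tcp_rot']).as_matrix().round(3))
E
```

```text
pics
{'time': 0.0, 'qpos': array([ 9.91979133e-01,  2.87169512e-01,  1.57818115e+00, -1.42653478e-05,
        1.27857922e+00, -1.50027139e-01]), 'dq': array([ 6.24895020e-04,  1.86613917e-03,  2.65969671e-05, -1.37915244e-03,
        1.45590372e-03,  7.96573328e-04]), 'joint_efforts': array([-3.99178534e-04, -4.06000972e+01, -2.92619634e+01, -2.02844212e-04,
        5.87258226e-03,  9.83607521e-06]), 'eef_pos': array([0.2802762 , 0.61334135, 0.22994236]), 'tcp_rot': array([ 2.12754184e-01,  9.77105056e-01, -1.09430531e-03, -4.10125901e-04]), 'contact_force': array([-0.21581935,  0.69927818,  0.9057175 ]), 'wrist_torque': array([ 0.00654715,  0.04389202, -0.01862872]), 'finger_force': 0.0, 'opening': 0.9989763880903568}
top 47.71674363828182 278.55431876129853 205.4981392642828 [0.36025518 0.01416849 1.20034462] [[0.0, -0.98, 0.18], [-1.0, -0.0, -0.0], [0.0, -0.18, -0.98]]
scene 43.79366121420756 275.44631334181287 213.14487780408717 [ 1.22281963 -1.02567559  1.19630919] [[0.83, 0.37, -0.41], [0.55, -0.55, 0.63], [0.01, -0.75, -0.66]]
[[-0.909  0.416 -0.001]
 [ 0.416  0.909 -0.002]
 [ 0.    -0.002 -1.   ]]
```

View pics/top0.png

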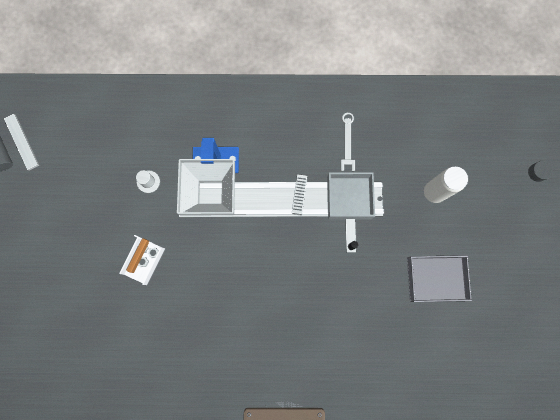

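View pics/scene0.png

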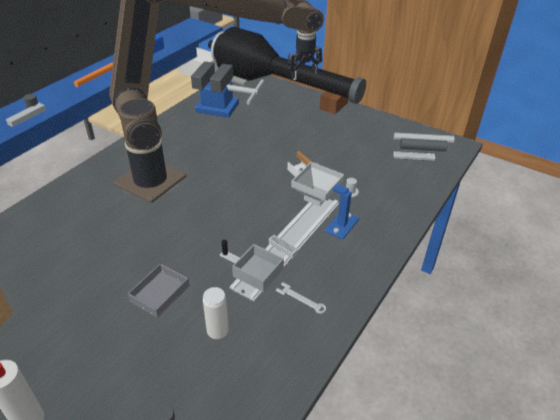

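The top view shows, left to right: scoop at (142,260), bushing (148,181), hopper (207,188), plate (299,195), box (351,195) with its post (351,245), can (450,185) and bin (439,279). The scene view confirms this layout. I'll enlarge the top view to get more exact positions.

```bash
python3 - <<'E'
from h import *
c=load('top'); fr=c['frame']
a=cv2.resize(fr[140:290,110:260],None,fx=4,fy=4,interpolation=2)[:600,:]
cv2.imwrite('pics/crA.png',a)
b=cv2.resize(fr[150:310,280:480],None,fx=3.7,fy=3.7,interpolation=2); cv2.imwrite('pics/crB.png',b[:600,:800])
E
```

```text
(no output)
```

View pics/crA.png

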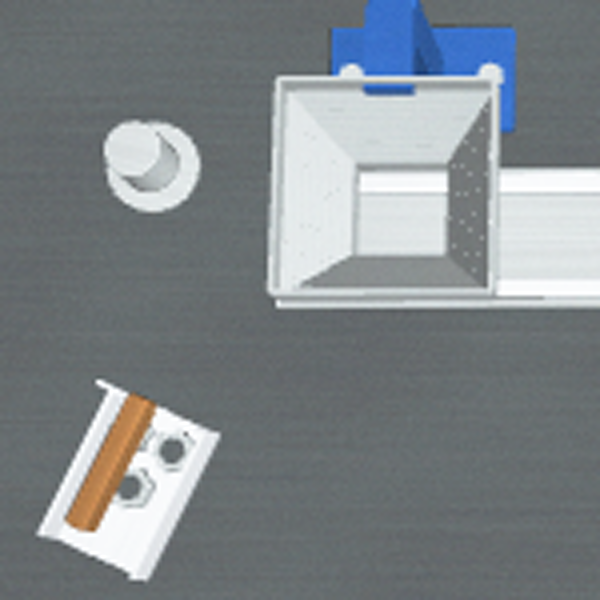

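View pics/crB.png

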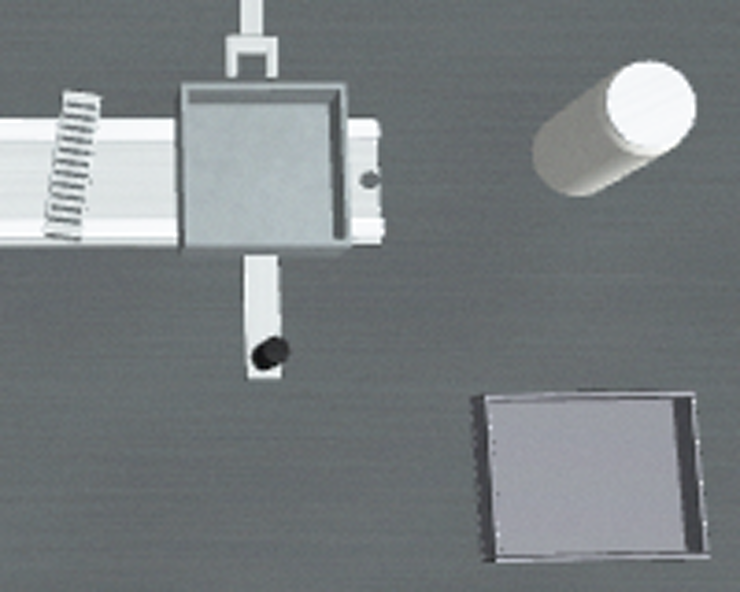

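The crops show the scoop's open front at the lower left: its grip bar runs (140,398)→(80,525) in crop A and is flush with the back wall at the upper end. The plate runs (82,95)→(62,238) in crop B, with the post top at (275,350). Next I'll compute world positions.

```bash
python3 - <<'E'
from h import *
c=load('top')
A=lambda x,y:(110+x/4-.4,140+y/4-.4)
B=lambda x,y:(280+x/3.7-.4,150+y/3.7-.4)
def pr(n,uv,z): print(n,P(c,*uv,z)[:2].round(4))
pr('mouth corners',A(276,80),.159);pr('',A(499,80),.159);pr('',A(496,294),.159);pr('',A(270,294),.159)
pr('plate ends far',B(82,95),.038);pr('near',B(62,238),.038)
pr('post',B(275,350),.082)
for q in((183,86),(347,86),(350,247),(180,247)):pr('box rim',B(*q),.064)
for q in((486,396),(694,394),(709,556),(496,560)):pr('bin rim',B(*q),.035)
pr('bar back',A(141,400),.084);pr('bar front',A(82,526),.084)
pr('bushing',A(138,150),.055);pr('can',B(651,107),.15)
p=cloud(c).reshape(-1,3);fr=c['frame'].reshape(-1,3).astype(int)
m=(fr[:,2]>140)&(fr[:,0]<90)&(p[:,2]>.06)
q=p[m];print('orange',m.sum(),q.mean(0),q[:,2].max());r=cv2.minAreaRect(q[:,:2].astype('f4')*1000);print(r)
def rect(lo,hi,x0,x1,y0,y1,n):
    k=(p[:,2]>lo)&(p[:,2]<hi)&(p[:,0]>x0)&(p[:,0]<x1)&(p[:,1]>y0)&(p[:,1]<y1); q=p[k]
    print(n,k.sum(),cv2.minAreaRect(q[:,:2].astype('f4')*1000),q[:,2].max())
g=q.mean(0)
rect(.15,.17,.5,.75,.05,.35,'mouth');rect(.032,.045,.45,.7,-.12,0.02,'plate');rect(.057,.07,.45,.7,-.3,-.06,'boxrim')
rect(.07,.09,.4,.55,-.3,-.06,'post');rect(.03,.04,.3,.5,-.5,-.25,'bin')
rect(.056,.068,g[0]-.1,g[0]+.1,g[1]-.1,g[1]+.1,'backwall')
rect(.02,.09,g[0]-.1,g[0]+.1,g[1]-.1,g[1]+.1,'scoop')
E
```

```text
mouth corners [0.6604 0.2405]
 [0.661  0.1139]
 [0.5377 0.1129]
 [0.5371 0.2385]
plate ends far [ 0.6559 -0.0453]
near [ 0.557  -0.0314]
post [ 0.4777 -0.1654]
box rim [ 0.6557 -0.1114]
box rim [ 0.6563 -0.2208]
box rim [ 0.5475 -0.2192]
box rim [ 0.547  -0.1077]
bin rim [ 0.4528 -0.3119]
bin rim [ 0.4547 -0.4498]
bin rim [ 0.3495 -0.4523]
bin rim [ 0.3463 -0.3134]
bar back [0.4861 0.328 ]
bar front [0.4123 0.3582]
bushing [0.645  0.3467]
can [ 0.6214 -0.3897]
orange 268 [0.44819262 0.34244646 0.08790441] 1.2003446186734334
((425.788818359375, 184.79833984375), (356.7156066894531, 79.94245910644531), 81.6214370727539)
mouth 626 ((622.0657958984375, 178.66671752929688), (171.07232666015625, 126.29430389404297), 0.9662013649940491) 0.163913083753646
plate 429 ((603.6920166015625, -72.16682434082031), (98.50057983398438, 105.87298583984375), 85.74079132080078) 0.044871502174091527
boxrim 343 ((564.2553100585938, -165.61827087402344), (188.7088165283203, 110.87916564941406), 0.2420014888048172) 0.06965442403422983
post 49 ((477.4677429199219, -165.18780517578125), (16.00476837158203, 17.033985137939453), 89.44246673583984) 0.08627075176065468
bin 366 ((401.29150390625, -381.14508056640625), (109.75760650634766, 141.7167205810547), 1.5843100547790527) 0.039547782427924005
backwall 63 ((456.89727783203125, 330.512939453125), (88.8252182006836, 59.02452850341797), 2.428936719894409) 0.06781796218572977
scoop 560 ((442.43975830078125, 350.3861999511719), (68.00796508789062, 101.96484375), 66.85079956054688) 0.08824438516494948
```

```bash
cat > to.py <<'E'
import sys; from h import *
x,y,z,hd=map(float,sys.argv[1:5]); s=get_state(); M=R.from_quat(s['tcp_rot']).as_matrix()
h=np.degrees(np.arctan2(M[1,1],M[0,1])); d=(h-hd+180)%360-180
print('t',round(s['time'],1),'pos',s['eef_pos'].round(4),'head',h.round(1),'open',round(s['opening'],2),'F',s['contact_force'].round(1),'ff',round(s['finger_force'],1),'-> shift',tool([x,y,z],s).round(1),'yaw',round(d,1))
E
python3 -m crank '[[[-568,-457,30],-17,90],[[-568,-457,30],-17,90],[[-568,-457,30],-17,90],[[-568,-457,30],-17,90],[[-568,-457,30],-17,90],[[-568,-457,30],-17,90],[[-568,-457,30],-17,90],[[-568,-457,30],-17,90],[[-568,-457,30],-17,90],[[-568,-457,30],-17,90]]' 60
python3 to.py .6065 -.0384 .2 82
```

```text
time: 1.1
eef_pos: [0.5046, 0.1653, 0.2104]
tcp_rot: [0.066, 0.998, 0.0, -0.0]
contact_force: [1.0, 0.4, -0.0]
opening: 0.649
finger_force: 0.0
t 1.1 pos [0.5046 0.1653 0.2104] head 82.4 open 0.65 F [ 1.   0.4 -0. ] ff 0.0 -> shift [-127.8 -188.5   10.3] yaw 0.4
```

```bash
python3 -m crank '[[[-128,-188,10],0,90],[[-128,-188,10],0,90],[[-128,-188,10],0,90],[[-128,-188,10],0,90],[[-128,-188,10],0,90],[[-128,-188,10],0,90],[[-128,-188,10],0,90]]'
python3 - <<'E'
from h import *
c=cam('wrist','w1.png');print(c['origin'],get_state()['eef_pos'],R.from_quat(c['orientation']).as_matrix().round(2).tolist(),c['vfov'])
E
```

```text
time: 1.8
eef_pos: [0.6061, -0.0362, 0.1999]
tcp_rot: [0.067, 0.998, 0.0, -0.001]
contact_force: [-0.7, 0.6, 0.3]
opening: 0.644
finger_force: 0.0
[ 0.52450002 -0.02462803  0.34201383] [ 0.60589333 -0.03533656  0.20014371] [[0.13, 0.94, 0.32], [0.99, -0.13, -0.04], [0.0, 0.32, -0.95]] 70.06555050395819
```

View pics/w1.png

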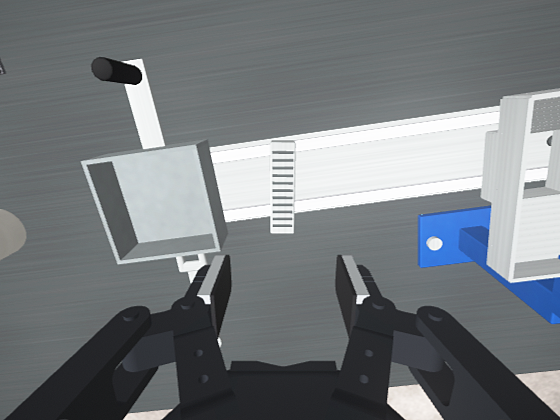

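The plate sits at (271–295, 141–233), square to the fingers, with the box clear on the left and the hopper on the right.

```bash
python3 - <<'E'
from h import *
c=load('wrist')
a=P(c,283,141,.038);b=P(c,282.5,233,.038);print(a,b,(a+b)/2,tool([*((a+b)/2)[:2],.014]))
a=P(c,502,96,.159);print(a, P(c,102,68,.082))
E
```

```text
[ 0.55867302 -0.02880723  0.038     ] [ 0.65774732 -0.04252495  0.038     ] [ 0.60821017 -0.03566609  0.038     ] [-2.63071892e+00 -1.27245976e-01  1.86139789e+02]
[0.53645229 0.10088096 0.159     ] [ 0.47838262 -0.16292917  0.082     ]
```

```bash
python3 -m crank '[[[-3,0,50],0,90],[[-3,0,100],0,90],[[-3,0,140],0,90],[[-3,0,165],0,90],[[-3,0,180],0,90],[[-3,0,186],0,90],[[-3,0,186],0,90],[[-3,0,186],0,90]]' 60
python3 -m crank '[[[0,0,0],0,255],[[0,0,0],0,255],[[0,0,0],0,255],[[0,0,0],0,255],[[0,0,0],0,255],[[0,0,0],0,255],[[0,0,-30],0,255],[[0,0,-70],0,255],[[0,0,-100],0,255],[[0,0,-100],0,255]]' 60
python3 to.py .401 -.381 .1 1.3
```

```text
time: 2.65
eef_pos: [0.6109, -0.0363, 0.0167]
tcp_rot: [0.066, 0.998, -0.0, 0.002]
contact_force: [0.5, 0.3, 0.7]
opening: 0.649
finger_force: 0.0
time: 3.65
eef_pos: [0.6125, -0.0371, 0.1195]
tcp_rot: [0.066, 0.998, -0.001, 0.005]
contact_force: [1.2, -0.5, -2.1]
opening: 0.29
finger_force: 60.3
t 3.6 pos [ 0.6125 -0.0371  0.1195] head 82.4 open 0.29 F [ 1.2 -0.5 -2.1] ff 60.3 -> shift [ 164.5 -368.8   18.3] yaw 81.1
```

```bash
python3 -m crank '[[[164,-369,10],81,255],[[164,-369,10],81,255],[[164,-369,10],81,255],[[164,-369,10],81,255],[[164,-369,10],81,255],[[164,-369,10],81,255],[[164,-369,10],81,255],[[164,-369,10],81,255],[[164,-369,10],81,255],[[164,-369,10],81,255]]'
python3 -m crank '[[[0,0,0],0,255],[[0,0,0],0,255],[[0,0,0],0,255],[[0,0,0],0,255]]'
python3 to.py .401 -.381 .012 1.3
```

```text
time: 4.65
eef_pos: [0.3957, -0.3809, 0.1015]
tcp_rot: [0.701, 0.713, 0.0, -0.002]
contact_force: [-0.2, 0.9, -3.1]
opening: 0.293
finger_force: 60.6
time: 5.05
eef_pos: [0.3984, -0.38, 0.1043]
tcp_rot: [0.698, 0.716, 0.0, -0.0]
contact_force: [-0.0, -0.2, -2.9]
opening: 0.293
finger_force: 60.6
t 5.0 pos [ 0.3984 -0.38    0.1043] head 1.5 open 0.29 F [-0.  -0.2 -2.9] ff 60.6 -> shift [-1.2  2.6 92.3] yaw 0.2
```

```bash
python3 -m crank '[[[0,2,40],0,255],[[0,2,70],0,255],[[0,2,85],0,255],[[0,2,92],0,255],[[0,2,94],0,255],[[0,2,94],0,90],[[0,2,94],0,90],[[0,2,94],0,90],[[0,2,94],0,90],[[0,2,94],0,90]]'
python3 -m crank '[[[0,0,-30],0,90],[[0,0,-70],0,90],[[0,0,-110],0,90],[[0,0,-110],0,90]]'
python3 to.py .478 -.164 .12 90
python3 - <<'E'
from h import *
c=cam('top','t2.png');p=cloud(c).reshape(-1,3)
k=(abs(p[:,0]-.4)<.045)&(abs(p[:,1]+.38)<.06)&(p[:,2]>.015)&(p[:,2]<.04);print(k.sum(),p[k].mean(0),cv2.minAreaRect(p[k][:,:2].astype('f4')*1000))
E
```

```text
time: 6.05
eef_pos: [0.4006, -0.381, 0.0115]
tcp_rot: [0.698, 0.716, -0.0, 0.001]
contact_force: [-0.6, -0.1, 0.2]
opening: 0.65
finger_force: 0.0
time: 6.45
eef_pos: [0.4031, -0.3842, 0.128]
tcp_rot: [0.698, 0.716, -0.001, 0.007]
contact_force: [0.1, -0.3, 0.0]
opening: 0.646
finger_force: 0.0
t 6.5 pos [ 0.4031 -0.3842  0.128 ] head 1.4 open 0.65 F [ 0.1 -0.3  0. ] ff 0.0 -> shift [218.3  80.4   6.2] yaw -88.6
323 [ 0.40188002 -0.36609268  0.02559295] ((401.5953674316406, -371.7565612792969), (24.400659561157227, 84.14405822753906), 0.17092955112457275)
```

```bash
python3 -m crank '[[[218,80,0],-88.6,90],[[218,80,0],-88.6,90],[[218,80,0],-88.6,90],[[218,80,0],-88.6,90],[[218,80,0],-88.6,90],[[218,80,0],-88.6,90],[[218,80,0],-88.6,90],[[218,80,0],-88.6,90],[[218,80,0],-88.6,90],[[218,80,0],-88.6,90]]'
python3 -m crank '[[[0,0,0],-3,90],[[0,0,0],-3,90],[[0,0,0],-3,90]]' 40
python3 to.py .478 -.164 .045 90
```

```text
time: 7.5
eef_pos: [0.4737, -0.1599, 0.1189]
tcp_rot: [0.02, 1.0, 0.001, -0.002]
contact_force: [-0.3, -0.6, -0.6]
opening: 0.651
finger_force: 0.0
time: 7.8
eef_pos: [0.4741, -0.1602, 0.1196]
tcp_rot: [-0.003, 1.0, 0.001, -0.001]
contact_force: [0.4, -0.5, -0.1]
opening: 0.648
finger_force: 0.0
t 7.8 pos [ 0.4741 -0.1602  0.1196] head 90.3 open 0.65 F [ 0.4 -0.5 -0.1] ff 0.0 -> shift [-4.  -3.9 74.6] yaw 0.3
```

```bash
python3 -m crank '[[[-4,-4,30],0,90],[[-4,-4,60],0,90],[[-4,-4,74],0,90],[[-4,-4,74],0,90],[[-4,-4,74],0,255],[[-4,-4,74],0,255],[[-4,-4,74],0,255],[[-4,-4,74],0,255],[[-4,-4,74],0,255],[[-4,-4,74],0,255]]' 40
python3 -m crank '[[[0,10,0],0,255],[[0,30,0],0,255],[[0,60,0],0,255],[[0,90,0],0,255],[[0,120,0],0,255],[[0,150,0],0,255],[[0,180,0],0,255],[[0,210,0],0,255],[[0,240,0],0,255],[[0,240,0],0,255]]'
python3 to.py .476 .177 .045 90
python3 - <<'E'
from h import *
c=cam('top')
p=cloud(c);k=(p[...,2]>.055)&(p[...,2]<.072)&(p[...,0]>.535)&(p[...,0]<.7)&(p[...,1]>-.1)&(p[...,1]<.25)
q=p[k];print(q.min(0),q.max(0),np.median(q[q[:,1]<.03][:,1]))
E
```

```text
time: 8.8
eef_pos: [0.48, -0.1652, 0.0485]
tcp_rot: [-0.003, 1.0, -0.001, 0.001]
contact_force: [-0.5, -0.0, 6.6]
opening: 0.196
finger_force: 39.1
time: 9.8
eef_pos: [0.4784, 0.0786, 0.0485]
tcp_rot: [-0.005, 1.0, 0.001, 0.002]
contact_force: [-0.7, 1.6, 7.8]
opening: 0.192
finger_force: 40.2
t 9.8 pos [0.4784 0.0786 0.0485] head 90.5 open 0.19 F [-0.7  1.6  7.8] ff 40.2 -> shift [ 1.5 98.4  3.6] yaw 0.5
[0.55705955 0.02386614 0.0552669 ] [0.69930298 0.20666367 0.07169323] 0.026309402749964194
```

```bash
python3 -m crank '[[[0,30,0],0,255],[[0,60,0],0,255],[[0,85,0],0,255],[[0,98,0],0,255],[[0,98,0],0,255],[[0,98,0],0,255]]'
python3 to.py .476 .177 .045 90
python3 - <<'E'
from h import *
for n in('top','scene'): c=cam(n)
c=load('top');a=cv2.resize(c['frame'][140:260,140:280],None,fx=5,fy=5,interpolation=2)
cv2.imwrite('pics/t3.png',a)
E
```

```text
time: 10.45
eef_pos: [0.4777, 0.1751, 0.0485]
tcp_rot: [-0.004, 1.0, 0.001, 0.002]
contact_force: [-0.6, 1.6, 6.1]
opening: 0.197
finger_force: 40.4
t 10.4 pos [0.4777 0.1751 0.0485] head 90.4 open 0.2 F [-0.6  1.6  6.1] ff 40.4 -> shift [1.7 1.9 3.5] yaw 0.4
```

View pics/t3.png

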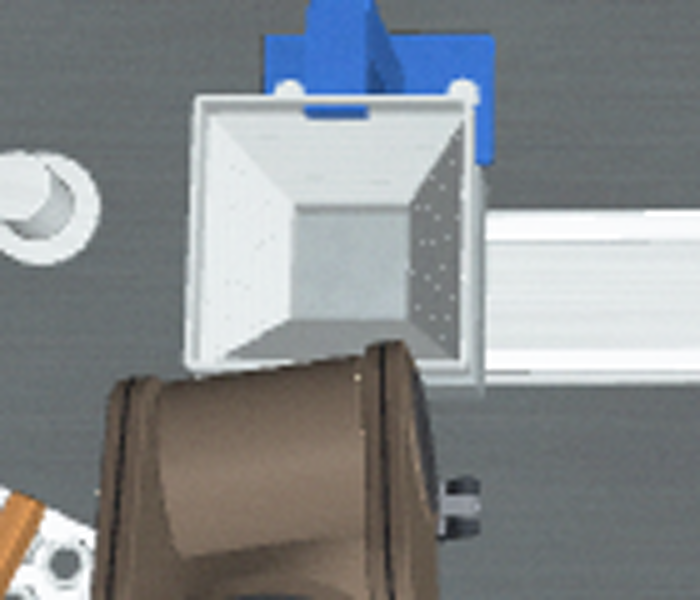

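The box edge shows at (484,300) to the right of the hopper. The spout opening spans (296–410, 205–320) with box floor beneath it.

```bash
python3 - <<'E'
from h import *
c=load('top');A=lambda x,y:(140+x/5-.4,140+y/5-.4)
print('box edge y',P(c,*A(484,300),.064)[:2]+[0,.055])
for q in((293,204),(411,204),(409,320),(290,320)): print(P(c,*A(*q),.072)[:2])
for q in((193,96),(474,99),(470,366),(186,370)): print('m',P(c,*A(*q),.159)[:2])
E
```

```text
box edge y [0.58736036 0.17081312]
[0.63311685 0.20931624]
[0.6333911  0.15172094]
[0.5757254  0.15117149]
[0.57545705 0.20872278]
m [0.66228778 0.24148641]
m [0.66149467 0.11378185]
m [0.53840366 0.11292478]
m [0.53601562 0.23914187]
```

```bash
python3 -m crank '[[[0,2,0],0,255],[[0,2,0],0,255],[[0,2,0],0,90],[[0,2,0],0,90],[[0,2,0],0,90],[[0,2,0],0,90],[[0,2,-40],0,90],[[0,2,-90],0,90],[[0,2,-140],0,90],[[0,2,-160],0,90]]'
python3 to.py .44 .347 .2 67.3
python3 - <<'E'
from h import *
c=cam('top');p=cloud(c)
k=(p[...,2]>.075)&(p[...,2]<.09)&(p[...,0]>.44)&(p[...,0]<.5)&(p[...,1]>.1)&(p[...,1]<.25);print(k.sum(),p[k].mean(0) if k.any() else 0)
E
```

```text
time: 11.55
eef_pos: [0.4791, 0.1759, 0.2126]
tcp_rot: [-0.003, 1.0, 0.001, 0.004]
contact_force: [0.4, -0.2, -0.1]
opening: 0.648
finger_force: 0.0
t 11.6 pos [0.4791 0.1759 0.2126] head 90.4 open 0.65 F [ 0.4 -0.2 -0.1] ff 0.0 -> shift [ 38.1 171.4  12.5] yaw 23.1
0 0
```

```bash
python3 -m crank '[[[33,168,0],23,90],[[33,168,0],23,90],[[33,168,0],23,90],[[33,168,0],23,90],[[33,168,0],23,90],[[33,168,0],23,90],[[33,168,0],23,90]]'
python3 to.py .4477 .3437 .2 67.3
python3 - <<'E'
from h import *
c=cam('wrist','w2.png');t=cam('top');p=cloud(t)
k=(p[...,2]>.07)&(p[...,2]<.09)&(p[...,0]>.44)&(p[...,0]<.51)&(p[...,1]>.1)&(p[...,1]<.25);print('post',k.sum(),p[k].mean(0) if k.any() else 0)
E
```

```text
time: 12.3
eef_pos: [0.4424, 0.3423, 0.2059]
tcp_rot: [0.196, 0.981, -0.001, -0.0]
contact_force: [-0.3, 0.3, -0.3]
opening: 0.645
finger_force: 0.0
t 12.3 pos [0.4424 0.3423 0.2059] head 67.3 open 0.64 F [-0.3  0.3 -0.3] ff 0.0 -> shift [-4.3  3.3  5.9] yaw 0.0
post 46 [0.47497757 0.17381703 0.08016907]
```

View pics/w2.png

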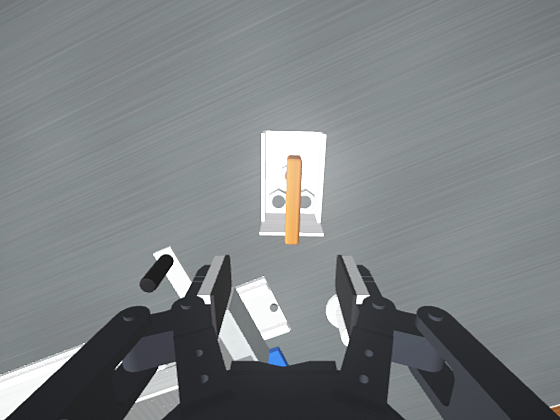

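The grip bar runs from its front end (294,156) to its back end (292,238), over the tall back wall. The scoop's open front is at the top of the picture.

```bash
python3 - <<'E'
from h import *
c=load('wrist')
a=P(c,294,156,.084);b=P(c,292,236,.084);u=(a-b)[:2];L=np.hypot(*u);u/=L
print(a,b,L,'fwd',np.degrees(np.arctan2(u[1],u[0])))
g=a[:2]-u*.033; t=g-u*.008; print(g,t,tool([*t,.052]))
E
```

```text
[0.40992589 0.36717204 0.084     ] [0.48063908 0.3366586  0.084     ] 0.07701574035584244 fwd 156.6593224835876
[0.44022535 0.35409752] [0.44757067 0.35092794] [ -1.02865044  10.11644494 154.34264845]
```

```bash
python3 -m crank '[[[-1,9,40],0,90],[[-1,9,80],0,90],[[-1,9,120],0,90],[[-1,9,145],0,90],[[-1,9,154],0,90],[[-1,9,154],0,90],[[-1,9,154],0,90]]' 60
python3 -m crank '[[[0,0,0],0,255],[[0,0,0],0,255],[[0,0,0],0,255],[[0,0,0],0,255],[[0,0,0],0,255],[[0,0,0],0,255],[[0,0,0],0,255]]' 60
python3 to.py .4477 .351 .052 67.3
```

```text
time: 13.1
eef_pos: [0.4483, 0.3513, 0.0544]
tcp_rot: [0.197, 0.98, 0.001, 0.001]
contact_force: [-0.0, 0.6, -0.1]
opening: 0.648
finger_force: 0.0
time: 13.8
eef_pos: [0.4475, 0.3514, 0.0539]
tcp_rot: [0.196, 0.981, 0.0, 0.0]
contact_force: [-1.7, -2.1, 5.4]
opening: 0.152
finger_force: 62.2
t 13.8 pos [0.4475 0.3514 0.0539] head 67.4 open 0.15 F [-1.7 -2.1  5.4] ff 62.2 -> shift [-0.4 -0.3  1.9] yaw 0.1
```

```bash
python3 -m crank '[[[0,0,-5],0,255],[[0,0,-20],0,255],[[0,0,-45],0,255],[[0,0,-75],0,255],[[0,0,-105],0,255],[[0,0,-135],0,255],[[0,0,-165],0,255],[[0,0,-185],0,255],[[0,0,-196],0,255],[[0,0,-196],0,255]]' 60
python3 to.py .62 .1765 .25 90.5
python3 - <<'E'
from h import *
c=cam('wrist','w3.png')
E
```

```text
time: 14.8
eef_pos: [0.4474, 0.3515, 0.2506]
tcp_rot: [0.196, 0.981, 0.001, 0.001]
contact_force: [0.4, 0.2, -3.0]
opening: 0.153
finger_force: 61.0
t 14.8 pos [0.4474 0.3515 0.2506] head 67.4 open 0.15 F [ 0.4  0.2 -3. ] ff 61.0 -> shift [-226.6  -95.2    0.8] yaw -23.1
```

View pics/w3.png

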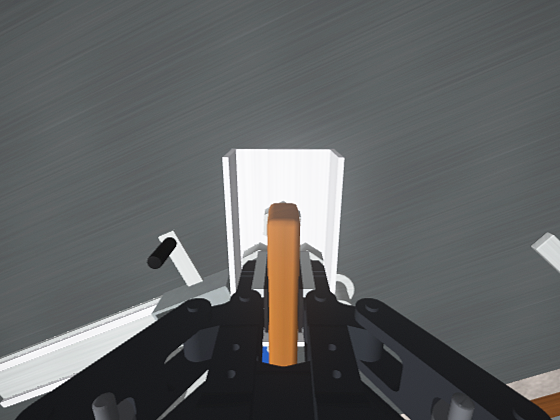

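The scoop is held level with the nuts in it, and the front lip is at about (283,149).

```bash
python3 - <<'E'
from h import *
c=load('wrist');s=get_state()
for u,v in((250,152),(283,152),(318,152),(283,180)):print(P(c,u,v).round(4),tool(P(c,u,v),s).round(1))
a=P(c,283,149,.2506-.05);print('lip if floor top level',tool(a,s))
E
python3 -m crank '[[[-12,-5,0],-2,255],[[-35,-15,0],-5,255],[[-65,-27,0],-8,255],[[-95,-40,0],-11,255],[[-125,-53,0],-14,255],[[-155,-66,0],-17,255],[[-185,-78,0],-20,255],[[-210,-88,0],-22,255],[[-224,-94,0],-23,255],[[-227,-95,0],-23,255]]'
python3 to.py .611 .1765 .21 90.5
```

```text
[0.3902 0.3535 0.2001] [ 53.2 -19.5  48.7]
[0.3983 0.373  0.1999] [53.2  1.6 48.9]
[0.4068 0.3937 0.2002] [53.2 23.9 48.6]
[0.4153 0.3659 0.1996] [34.7  1.6 49.2]
lip if floor top level [55.17845515  1.56952237 48.17262868]
time: 15.85
eef_pos: [0.6199, 0.1743, 0.2457]
tcp_rot: [-0.002, 1.0, -0.0, -0.002]
contact_force: [0.1, -0.1, -3.9]
opening: 0.146
finger_force: 61.1
t 15.8 pos [0.6199 0.1743 0.2457] head 90.2 open 0.15 F [ 0.1 -0.1 -3.9] ff 61.1 -> shift [ 8.8  2.3 35.7] yaw -0.3
```

```bash
cat > tilt.py <<'E'
from h import *
c=cam('wrist');s=get_state();p=cloud(c)
q=R.from_quat(s['tcp_rot']).inv().apply(p.reshape(-1,3)-s['eef_pos']).reshape(p.shape)*1000
fr=c['frame'].astype(int)
# profile in tool x-z along the strip y 12..22mm (beside the bar)
m=(q[...,1]>10)&(q[...,1]<24)&(q[...,2]>-30)&(q[...,2]<120)&(abs(q[...,0])<110)&(fr.min(-1)>110)
r=q[m];print(len(r))
for x in range(-100,110,10):
    k=(r[:,0]>=x)&(r[:,0]<x+10)
    if k.sum()>5: print(x,k.sum(),np.percentile(r[k][:,2],[5,25,50,75,95]).round(0))
m=(fr[...,2]>140)&(fr[...,0]<90)&(abs(q[...,1])<12)&(abs(q[...,0])<90)&(q[...,2]<60);r=q[m]
if len(r)>50:
    x=np.round(r[:,0]/8);print('bar',[(int(v*8),round(float(np.percentile(r[x==v][:,2],30)),1)) for v in np.unique(x)])
E
python3 -m crank '[[[6,1,15],0,255],[[13,1,30],0,255],[[13,1,40],0,255],[[13,1,40],0,255],[[13,1,40],0,255]]'
python3 to.py .607 .1755 .206 90.5; python3 tilt.py
```

```text
time: 16.35
eef_pos: [0.6064, 0.1776, 0.2083]
tcp_rot: [-0.004, 1.0, 0.0, -0.0]
contact_force: [0.2, -0.0, -3.1]
opening: 0.15
finger_force: 61.1
t 16.4 pos [0.6064 0.1776 0.2083] head 90.4 open 0.15 F [ 0.2 -0.  -3.1] ff 61.1 -> shift [-0.5 -2.1  2.3] yaw -0.1
2795
-50 50 [-9. -8. -7. -4. -2.]
-20 123 [38. 39. 46. 51. 52.]
-10 246 [43. 51. 51. 52. 52.]
0 242 [-7. 51. 51. 52. 53.]
10 515 [-28. -18.  50.  51.  52.]
20 296 [51. 51. 51. 52. 53.]
30 322 [51. 51. 51. 52. 52.]
40 323 [50. 51. 51. 52. 52.]
50 404 [51. 51. 52. 85. 91.]
60 274 [50. 51. 64. 75. 79.]
bar [(-40, -28.1), (-32, -28.5), (-24, -28.6), (-16, -28.6), (-8, -28.6), (0, -28.7), (8, -28.8), (16, -28.7), (24, -28.8), (32, -28.8), (40, -28.0), (80, -141.1)]
```

```bash
python3 -m crank '[[[0,-1,4],0,255],[[11,-1,3],0,255],[[22,-1,0],0,255],[[33,-1,-2],0,255],[[43,-1,-3],0,255],[[48,-1,-3],0,255],[[48,-1,-3],0,255]]'
python3 to.py .607 .1755 .206 90.5; python3 tilt.py|tail -1
```

```text
time: 17.1
eef_pos: [0.5653, 0.1755, 0.2192]
tcp_rot: [-0.003, 1.0, 0.0, 0.012]
contact_force: [9.1, -1.4, 5.3]
opening: 0.15
finger_force: 62.6
t 17.1 pos [0.5653 0.1755 0.2192] head 90.4 open 0.15 F [ 9.1 -1.4  5.3] ff 62.6 -> shift [-41.4  -0.3  14.2] yaw -0.1
bar [(-24, -38.2), (-16, -35.6), (-8, -32.7), (0, -29.9), (8, -27.2), (16, -24.9), (24, -21.3), (32, -16.4), (80, -141.9)]
```

```bash
python3 -m crank '[[[0,0,4],0,255],[[0,0,8],0,255],[[5,0,10],0,255],[[12,0,10],0,255],[[18,0,10],0,255],[[18,0,10],0,255]]' 25
python3 to.py .607 .1755 .206 90.5; python3 tilt.py|tail -1
```

```text
time: 17.75
eef_pos: [0.5496, 0.1758, 0.2122]
tcp_rot: [-0.003, 1.0, 0.001, 0.015]
contact_force: [10.2, -0.9, 11.2]
opening: 0.152
finger_force: 65.6
t 17.8 pos [0.5496 0.1758 0.2122] head 90.4 open 0.15 F [10.2 -0.9 11.2] ff 65.6 -> shift [-57.2  -0.7   7.9] yaw -0.1
bar [(-24, -43.2), (-16, -40.7), (-8, -35.8), (0, -30.7), (8, -25.9), (16, -21.4), (24, -15.1), (32, -11.1), (80, -141.9)]
```

```bash
python3 -m crank '[[[8,0,0],0,255],[[16,0,1],0,255],[[24,0,2],0,255],[[32,0,3],0,255],[[38,0,5],0,255],[[38,0,5],0,255]]' 25
python3 to.py .607 .1755 .206 90.5; python3 tilt.py|tail -1
```

```text
time: 18.4
eef_pos: [0.5078, 0.1756, 0.2036]
tcp_rot: [-0.003, 1.0, 0.001, 0.009]
contact_force: [3.9, -1.6, 7.8]
opening: 0.156
finger_force: 68.6
t 18.4 pos [0.5078 0.1756 0.2036] head 90.4 open 0.16 F [ 3.9 -1.6  7.8] ff 68.6 -> shift [-99.2  -0.7  -0.6] yaw -0.1
bar [(-16, -51.2), (-8, -50.3), (0, -37.0), (8, -21.8), (16, -7.7), (80, -141.9)]
```

```bash
python3 -m crank '[[[5,0,1],0,255],[[9,0,4],0,255],[[11,0,6],0,255],[[11,0,6],0,255],[[11,0,6],0,255]]' 25
python3 to.py .607 .1755 .206 90.5; python3 tilt.py|tail -1
python3 - <<'E'
from h import *
w=load('wrist')['frame'][60:420,140:500]; t=cam('top')['frame'][130:310,120:300]; 
cv2.imwrite('pics/m1.png',np.hstack([cv2.resize(w,(400,400)),cv2.resize(t,(400,400),interpolation=2)]))
E
```

```text
time: 18.95
eef_pos: [0.4972, 0.1755, 0.1979]
tcp_rot: [-0.003, 1.0, 0.001, 0.009]
contact_force: [3.4, -0.9, 10.0]
opening: 0.155
finger_force: 69.1
t 18.9 pos [0.4972 0.1755 0.1979] head 90.4 open 0.16 F [ 3.4 -0.9 10. ] ff 69.1 -> shift [-109.9   -0.7   -6. ] yaw -0.1
bar [(-8, -54.3), (0, -41.6), (8, -19.2), (16, -2.2), (80, -141.9)]
```

View pics/m1.png

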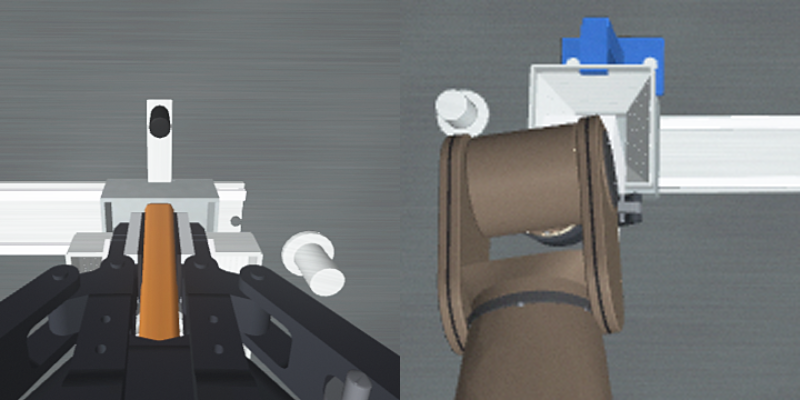

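The left half shows the scoop tipped nose-down over the hopper's near edge. The right half shows the arm hiding the mouth. I'll shake the scoop over the mouth, then back off to look.

```bash
python3 -m crank '[[[-15,0,-15],0,255],[[-30,0,-25],0,255],[[-30,12,-25],0,255],[[-30,-12,-25],0,255],[[-30,12,-25],0,255],[[-30,0,-45],0,255],[[-30,0,-20],0,255],[[-30,0,-45],0,255],[[-30,0,-45],0,255]]' 60
python3 tilt.py|tail -1
python3 -m crank '[[[0,0,-40],0,255],[[20,0,-50],0,255],[[50,0,-50],0,255],[[80,0,-50],0,255],[[110,20,-50],0,255],[[110,70,-50],0,255],[[110,110,-50],0,255],[[110,110,-50],0,255]]'
python3 to.py .46 .1755 .21 90.5
python3 - <<'E'
from h import *
t=cam('top')['frame'][150:240,160:280]
cv2.imwrite('pics/m2.png',cv2.resize(t,None,fx=6,fy=6,interpolation=2))
E
```

```text
time: 19.95
eef_pos: [0.5221, 0.1763, 0.2379]
tcp_rot: [-0.003, 1.0, 0.0, 0.002]
contact_force: [0.6, -1.0, -0.9]
opening: 0.154
finger_force: 67.3
bar [(-8, -54.5), (0, -41.9), (8, -19.7), (16, -2.8), (80, -142.5)]
time: 20.8
eef_pos: [0.4097, 0.2885, 0.2855]
tcp_rot: [-0.006, 1.0, 0.001, -0.0]
contact_force: [-0.8, 0.4, -2.2]
opening: 0.156
finger_force: 67.2
t 20.8 pos [0.4097 0.2885 0.2855] head 90.7 open 0.16 F [-0.8  0.4 -2.2] ff 67.2 -> shift [ -48.9 -113.7   75.2] yaw 0.2
```

View pics/m2.png

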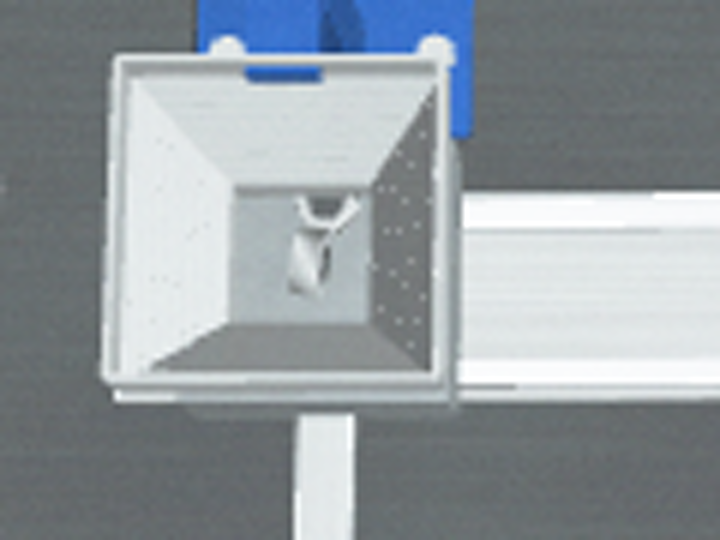

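The funnel is clear and nuts lie in the box at about (325,210) and (310,260). The wrist load has dropped to the empty scoop's 2.2 N. Now I'll level the scoop by pushing its underside near the lip against the outside of the hopper's near rim.

```bash
python3 - <<'E'
from h import *
c=load('top');p=cloud(c);k=(abs(p[...,0]-.6)<.04)&(abs(p[...,1]-.177)<.04)&(p[...,2]<.07)
v,u=np.where(k);print(u.min(),u.max(),v.min(),v.max())
print((p[v.min():v.max()+1,u.min():u.max()+1,2]*1000).round().astype(int)[::1,::2])
E
python3 -m crank '[[[-20,-40,0],0,255],[[-40,-80,0],0,255],[[-55,-114,0],0,255],[[-55,-114,30],0,255],[[-55,-114,60],0,255],[[-55,-114,80],0,255],[[-55,-114,80],0,255],[[-55,-114,80],0,255]]'
python3 to.py .482 .1755 .205 90.5; python3 tilt.py|tail -1
```

```text
199 221 183 203
[[80 24 21 18 21 35 36 36 36 37 25 16]
 [78 19 19 20 21 24 36 39 33 38 33 22]
 [79 24 20 21 18 22 34 35 38 33 32 21]
 [76 23 23 24 22 20 33 34 37 30 19 16]
 [81 23 19 19 22 21 33 34 36 32 22 19]
 [77 21 21 23 21 20 42 40 34 28 19 20]
 [74 24 22 22 23 44 45 40 24 20 19 23]
 [78 22 24 23 21 51 48 48 24 25 22 14]
 [73 24 20 20 23 44 43 48 19 18 24 18]
 [72 22 22 24 23 48 47 48 23 16 21 22]
 [73 17 24 17 22 47 50 44 21 22 20 23]
 [76 18 24 22 21 47 45 40 23 24 24 21]
 [73 23 21 22 23 43 43 38 22 18 23 19]
 [74 23 18 23 20 43 45 38 23 22 19 19]
 [73 21 25 22 23 39 40 34 23 23 17 20]
 [72 21 22 22 22 36 38 33 24 19 18 22]
 [22 19 24 20 18 23 19 25 21 20 22 95]
 [19 17 23 24 20 24 22 23 21 19 22 94]
 [23 22 19 15 20 22 20 21 23 16 23 93]
 [19 18 20 17 20 16 19 22 21 20 22 91]
 [21 21 22 21 22 21 18 21 20 23 23 96]]
time: 21.65
eef_pos: [0.4669, 0.1706, 0.2059]
tcp_rot: [-0.003, 1.0, -0.0, -0.0]
contact_force: [0.6, 0.3, -2.2]
opening: 0.153
finger_force: 67.2
t 21.6 pos [0.4669 0.1706 0.2059] head 90.3 open 0.15 F [ 0.6  0.3 -2.2] ff 67.2 -> shift [-15.1   4.8   0.9] yaw -0.2
bar [(-8, -53.3), (0, -41.9), (8, -20.0), (16, -2.2), (80, -141.0)]
```

```bash
python3 -m crank '[[[-15,0,1],0,255],[[-27,0,-6],0,255],[[-38,0,-12],0,255],[[-53,0,-16],0,255],[[-67,0,-17],0,255],[[-70,0,-17],0,255],[[-70,0,-17],0,255]]' 40
python3 to.py .576 .1755 .212 90.5; python3 tilt.py|tail -1
```

```text
time: 22.4
eef_pos: [0.5375, 0.1716, 0.2236]
tcp_rot: [-0.003, 1.0, 0.0, 0.0]
contact_force: [-0.2, -0.2, -2.8]
opening: 0.152
finger_force: 67.2
t 22.4 pos [0.5375 0.1716 0.2236] head 90.4 open 0.15 F [-0.2 -0.2 -2.8] ff 67.2 -> shift [-38.5   3.6  11.7] yaw -0.1
bar [(-8, -54.0), (0, -40.0), (8, -18.1), (16, -1.7), (80, -142.3)]
```

```bash
python3 -m crank '[[[0,3,-25],0,255],[[40,3,-25],0,255],[[75,3,-25],0,255],[[75,3,10],0,255],[[75,3,30],0,255],[[75,3,30],0,255],[[65,3,30],0,255],[[55,3,28],0,255],[[48,3,25],0,255],[[48,3,25],0,255]]' 40
python3 to.py .576 .1755 .212 90.5; python3 tilt.py|tail -1
```

```text
time: 23.45
eef_pos: [0.487, 0.1745, 0.2015]
tcp_rot: [-0.003, 1.0, -0.0, -0.005]
contact_force: [-16.8, -0.4, 12.9]
opening: 0.151
finger_force: 73.0
t 23.4 pos [0.487  0.1745 0.2015] head 90.4 open 0.15 F [-16.8  -0.4  12.9] ff 73.0 -> shift [-88.8   0.4 -11.5] yaw -0.1
bar [(-8, -52.7), (0, -41.6), (8, -26.7), (16, -12.2), (80, -142.0)]
```

```bash
python3 -m crank '[[[-6,0,-4],0,255],[[-12,0,-7],0,255],[[-18,0,-10],0,255],[[-25,0,-13],0,255],[[-32,0,-15],0,255],[[-39,0,-16],0,255],[[-39,0,-16],0,255]]' 40
python3 to.py .576 .1755 .212 90.5; python3 tilt.py|tail -1
```

```text
time: 24.2
eef_pos: [0.5282, 0.1747, 0.2162]
tcp_rot: [-0.003, 1.0, 0.0, -0.002]
contact_force: [-5.5, -0.5, 1.4]
opening: 0.153
finger_force: 74.3
t 24.2 pos [0.5282 0.1747 0.2162] head 90.4 open 0.15 F [-5.5 -0.5  1.4] ff 74.3 -> shift [-47.8   0.5   4. ] yaw -0.1
bar [(-16, -45.9), (-8, -41.6), (0, -36.6), (8, -31.2), (16, -26.8), (24, -20.2), (32, -15.7), (80, -141.9)]
```

```bash
python3 -m crank '[[[-6,0,0],0,255],[[-12,0,0],0,255],[[-19,0,0],0,255],[[-26,0,2],0,255],[[-33,0,4],0,255],[[-40,0,8],0,255],[[-40,0,12],0,255],[[-40,0,12],0,255]]' 40
python3 to.py .45 .35 .26 67; python3 tilt.py|tail -1
```

```text
time: 25.05
eef_pos: [0.5725, 0.175, 0.2091]
tcp_rot: [-0.003, 1.0, 0.001, 0.005]
contact_force: [-0.6, -0.5, 9.8]
opening: 0.153
finger_force: 78.1
t 25.1 pos [0.5725 0.175  0.2091] head 90.4 open 0.15 F [-0.6 -0.5  9.8] ff 78.1 -> shift [120.8 175.8 -52. ] yaw 23.4
bar [(-32, -36.7), (-24, -36.6), (-16, -36.2), (-8, -35.8), (0, -35.5), (8, -35.1), (16, -34.7), (24, -34.3), (32, -33.6), (80, -141.9)]
```

```bash
python3 -m crank '[[[0,0,-30],0,255],[[0,0,-60],0,255],[[20,30,-60],0,255],[[45,65,-60],0,255],[[70,100,-60],0,255],[[95,135,-60],0,255],[[115,165,-60],0,255],[[121,175,-60],0,255],[[121,175,-60],0,255],[[121,175,-60],0,255]]' 60
python3 -m crank '[[[0,0,40],0,255],[[0,0,80],0,255],[[0,0,120],0,255],[[0,0,150],0,255],[[0,0,180],0,255],[[0,0,195],0,255],[[0,0,195],0,255]]'
python3 to.py .45 .35 .047 90; python3 tilt.py|tail -1
```

```text
time: 26.1
eef_pos: [0.4472, 0.3487, 0.2627]
tcp_rot: [-0.003, 1.0, -0.0, 0.001]
contact_force: [0.2, -0.5, -3.2]
opening: 0.157
finger_force: 76.0
time: 26.8
eef_pos: [0.4453, 0.3472, 0.0644]
tcp_rot: [-0.002, 1.0, -0.001, -0.002]
contact_force: [0.5, -0.7, -2.1]
opening: 0.152
finger_force: 75.8
t 26.8 pos [0.4453 0.3472 0.0644] head 90.3 open 0.15 F [ 0.5 -0.7 -2.1] ff 75.8 -> shift [-4.8  2.9 17.3] yaw 0.3
bar [(-32, -34.5), (-24, -34.6), (-16, -34.2), (-8, -33.8), (0, -33.4), (8, -33.0), (16, -32.6), (24, -31.5), (32, -30.1), (80, -140.1)]
```

```bash
python3 -m crank '[[[0,0,6],0,255],[[0,0,10],0,255],[[0,0,13],0,255],[[0,0,15],0,255],[[0,0,17],0,255],[[0,0,17],0,255]]'
python3 to.py .45 .35 .047 90; python3 tilt.py|tail -1
```

```text
time: 27.45
eef_pos: [0.4461, 0.3492, 0.0505]
tcp_rot: [-0.003, 1.0, 0.0, 0.0]
contact_force: [-0.3, -0.5, 1.4]
opening: 0.152
finger_force: 76.7
t 27.4 pos [0.4461 0.3492 0.0505] head 90.4 open 0.15 F [-0.3 -0.5  1.4] ff 76.7 -> shift [-3.9  0.8  3.5] yaw 0.4
bar [(-32, -36.7), (-24, -36.7), (-16, -36.4), (-8, -35.9), (0, -35.5), (8, -35.0), (16, -34.7), (24, -33.4), (32, -32.3), (80, -142.0)]
```

Just touching the bench: I'll press 3 mm more, release, rise and move clear.

```bash
python3 -m crank '[[[0,0,2],0,255],[[0,0,3],0,255],[[0,0,3],0,200],[[0,0,3],0,150],[[0,0,3],0,90],[[0,0,3],0,90],[[0,0,3],0,90],[[0,0,3],0,90]]' 20
python3 -m crank '[[[0,0,-20],0,90],[[0,0,-50],0,90],[[0,0,-100],0,90],[[0,0,-150],0,90],[[0,0,-180],0,90],[[60,0,-180],0,90],[[60,100,-180],0,90],[[60,150,-180],0,90],[[60,150,-180],0,90]]'
python3 - <<'E'
from h import *
c=cam('top');p=cloud(c).reshape(-1,3);fr=c['frame'].reshape(-1,3)
def rect(lo,hi,x0,x1,y0,y1,n):
    k=(p[:,2]>lo)&(p[:,2]<hi)&(p[:,0]>x0)&(p[:,0]<x1)&(p[:,1]>y0)&(p[:,1]<y1); q=p[k]
    print(n,k.sum(),cv2.minAreaRect(q[:,:2].astype('f4')*1000) if k.sum() else '',np.percentile(q[:,2],[5,50,95]).round(3) if k.sum() else '')
rect(.02,.1,.36,.53,.28,.42,'scoop');rect(.07,.09,.44,.51,.1,.25,'post')
rect(.02,.1,.59,.7,.3,.4,'bushing');rect(.02,.045,.36,.44,-.435,-.325,'plate');rect(.13,.17,.55,.7,-.45,-.33,'can');rect(.075,.095,.36,.53,.3,.4,'bar')
s=cam('scene');ps=cloud(s);k=(abs(ps[...,0]-.6)<.05)&(abs(ps[...,1]-.177)<.05)&(ps[...,2]>.015)&(ps[...,2]<.06);print('in box seen from scene',k.sum())
E
```

```text
time: 28.3
eef_pos: [0.4457, 0.349, 0.0466]
tcp_rot: [-0.003, 1.0, -0.0, -0.0]
contact_force: [-0.4, 0.2, -0.5]
opening: 0.649
finger_force: 0.0
time: 29.2
eef_pos: [0.384, 0.4994, 0.2273]
tcp_rot: [-0.003, 1.0, 0.0, 0.0]
contact_force: [1.6, -0.2, 0.6]
opening: 0.645
finger_force: 0.0
scoop 583 ((450.1820373535156, 347.9451599121094), (99.75196075439453, 68.62655639648438), 0.5408039093017578) [0.023 0.064 0.085]
post 46 ((475.26629638671875, 174.1216278076172), (17.05007553100586, 14.939724922180176), 47.47193145751953) [0.077 0.081 0.084]
bushing 225 ((645.6886596679688, 349.56707763671875), (35.56123733520508, 35.18366241455078), 75.90872192382812) [0.024 0.053 0.057]
plate 441 ((401.6398620605469, -380.0576171875), (24.539278030395508, 101.18946075439453), 0.1783399134874344) [0.022 0.026 0.029]
can 566 ((622.23095703125, -387.8612060546875), (55.95939254760742, 57.42564010620117), 78.7499008178711) [0.135 0.149 0.152]
bar 236 ((458.56304931640625, 347.2734680175781), (83.00164794921875, 15.456521987915039), 1.3361667394638062) [0.077 0.082 0.086]
in box seen from scene 217
```

```bash
python3 - <<'E'
from h import *
c=load('top');p=cloud(c).reshape(-1,3)
k=(p[:,0]>.405)&(p[:,0]<.49)&(abs(p[:,1]-.348)<.027)&(p[:,2]<.04)
print('tray',k.sum(),np.percentile(p[k][:,2],[2,25,50,75,90,98]).round(3))
# loose things on bench near the work area (8..20 mm high)
k=(p[:,2]>.009)&(p[:,2]<.03)&(p[:,0]>.3)&(p[:,0]<.53)&(p[:,1]>-.25)&(p[:,1]<.31);print('bench near',k.sum(),p[k][:8].round(3))
c=load('scene');ps=cloud(c).reshape(-1,3)
k=(ps[:,0]>.405)&(ps[:,0]<.49)&(abs(ps[:,1]-.348)<.027)&(ps[:,2]<.04);print('tray scene',k.sum(),np.percentile(ps[k][:,2],[2,25,50,75,90,98]).round(3))
E
```

```text
tray 474 [-0.002  0.001  0.003  0.005  0.006  0.008]
bench near 207 [[0.53  0.186 0.026]
 [0.53  0.184 0.026]
 [0.53  0.181 0.027]
 [0.53  0.166 0.029]
 [0.527 0.186 0.03 ]
 [0.527 0.184 0.026]
 [0.528 0.181 0.025]
 [0.527 0.179 0.027]]
tray scene 35 [-0.002  0.004  0.006  0.016  0.026  0.03 ]
```

```bash
python3 -c "
from plant import ctrl; print(ctrl.sign_off())"
```

```text
the job is handed in; nothing more can be done
None
```

The job is handed in at about 29 s on the robot's clock: the plate is in the bin, the box is centred under the spout to within about 3 mm, and the empty scoop stands upright on the bench. I saw two nuts in the box and take the third to be there too, hidden by the hopper, since the scoop and funnel are empty; the bushing and can haven't moved, and I didn't re-measure the wrench.

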